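Put three mixed-up things back in their places on the spice shelf

TASK

After the shelf was wiped, three things were put back in each other's places. Put the stray spice jar back into its well on the lazy Susan, the tea infuser ball in the middle of the steel drip dish and the ceramic garlic press base in the middle of the square cork mat, each standing upright; the empty round wooden coaster is free if you need to park something. Set things down gently rather than dropping them, and leave the other three jars standing where they are.

Things in the scene. Friction and masses are not known exactly. Their poses are not given: they have to be found in the camera images.
- jar: The stray spice jar: closed round glass jar with green twist cap, 46 mm in diameter (cap 44 mm), 96 mm tall (straight glass up to 70 mm), about 160 g; the only one of four like jars that is not on the lazy Susan: at the start it stands on the square cork mat. Origin: centre of its underside; z up.
- infuser: Stainless tea infuser ball, upright on a flat foot 28 mm wide: ball 52 mm in diameter, closing band 55 mm in diameter at 24 to 32 mm above the foot (grip there; hinge and clasp on the band are for looks only), small knob on top, 67 mm tall, about 60 g. At the start it stands in the stray jar's well. Origin: centre of the foot's underside; z up.
- press: Garlic press base: white ceramic cup with steel teeth inside, outside 58 mm in diameter (54 mm at the foot), straight from 6 mm up to its rim at 46 mm, about 240 g. At the start it stands in the drip dish. Origin: centre of its underside; z up.
- well: The stray jar's well, the only one of the lazy Susan's four with no jar at the start: low wooden collar, 62 mm wide inside, 68 outside, 7 high. Origin: centre of the well, on its floor (the Susan's flat top, 24 mm above the shelf). The Susan is a wooden turntable 280 mm wide, wells 90 mm from its centre at quarter turns, knob 32 mm high in the middle; stiff (0.5 N m), need not be turned.
- dish: Drip dish of the infuser: round shallow stainless dish, 74 mm wide at the rim, about 65 mm inside, 9 mm high; fixed. Origin: centre of its underside; its floor, on which things stand, lies 3 mm higher. It stands on a fixed wooden tray 290 mm square (floor 8 mm above the shelf, rim 16 mm high).
- mat: Square cork mat of the garlic press base, 90 x 90 mm, 5 mm thick, fixed on the same tray. Origin: centre of its underside; its top lies 5 mm higher.
- coaster: Empty round dark wooden coaster, 86 mm wide, 5 mm thick, fixed on the same tray: a free spot. Origin: centre of its underside; its top lies 5 mm higher. Dish, mat, coaster and a loose white egg timer (58 mm wide, 67 mm tall) have one quarter of the tray each, centres about 132 mm apart.
- jar2: One of the three jars to leave alone, standing in its own well of the lazy Susan; same size as the stray jar. Origin: centre of its underside.
- jar3: Another of the three jars to leave alone, in its own well, same size. Origin: centre of its underside.
- jar4: The last of the three jars to leave alone, in its own well, same size. Origin: centre of its underside.
Not all that is in view belongs to the job. Leave any red look-alike of the infuser alone.

How it is judged:
At the end, for the whole second after the job is handed in: Jar upright on its well's floor (12 mm off centre at most), infuser upright on the drip dish's floor and press base upright on the cork mat (15 mm off centre at most), all released and at rest; the other three jars upright and within 30 mm of where they stood (horizontal distance between jar and well below 0.012 m and z of jar in the frame of well between -0.004 and 0.003 m and angle between each of jar, press's own z axis and vertical below 0.08 rad and horizontal distance between infuser and dish below 0.015 m and z of infuser in the frame of dish between -0.001 and 0.006 m and angle between infuser's own z axis and vertical below 0.12 rad and horizontal distance between press and mat below 0.015 m and z of press in the frame of mat between 0.001 and 0.008 m and linear speed of each of jar, infuser, press below 0.02 m/s and distance of each of jar2, jar3, jar4 from where it was at the start of the episode below 0.03 m and angle between each of jar2, jar3, jar4's own z axis and vertical below 0.1 rad); the robot touches nothing.
It fails at once if one of the other three jars is knocked over or shifted by more than 40 mm (angle between any of jar2, jar3, jar4's own z axis and vertical above 0.5 rad or distance of any of jar2, jar3, jar4 from where it was at the start of the episode above 0.04 m).
It fails at once if the jar, the press base or the infuser is dropped from more than about 25 mm or flung (moves faster than 0.7 m/s while the fingers do not hold it) ((linear speed of jar above 0.7 m/s and contact force between the fingers and jar below 0.5 N) or (linear speed of press above 0.7 m/s and contact force between the fingers and press below 0.5 N) or (linear speed of infuser above 0.7 m/s and contact force between the fingers and infuser below 0.5 N)).
It also fails if it takes over 93 s, if anything falls off the work surface, if the arm or the gripper's body presses on something with over 40 N, if the wrist force passes 120 N, or if a joint passes its speed limit or range.

ROBOT

A 7-joint arm with a two-finger parallel gripper is mounted at the origin on the work surface. World frame = base frame: x ahead of the robot, y to its left, z up, the work surface at z = 0. Lengths are in m, angles in rad, forces in N, time in s.
With the tool pointing down it reaches from about 0.4 to 0.875 m from the base axis. Payload 19.3 kg.
Tool frame: the origin (TCP) lies at the very end of the fingers, on their centre line; the grasp point (between the pads) lies 19 mm behind it; z points along the fingers, y is the line along which they close (so a half turn about z gives the same grasp; the last joint's range is limited). The gripper opens to 85 mm and grips with 20 to 120 N. Pads are 22 mm wide; open, the fingers measure 114 mm over their backs; the gripper's body (76 mm by 85 mm) begins 54 mm behind the grasp point. The pads swing forward as they close: fully open they stand 13 mm farther back than shut.
Start: joints at [-1.329, 0.521, -0.036, 1.599, 0.021, 1.021, -0.113], TCP at [0.192, 0.595, 0.231] pointing down, gripper open.
Joint ranges: [-2.91, 2.91], [-0.3, 2.13], [-1.5, 1.42], [0.17, 2.43], [-1.26, 4.41], [0.16, 1.93], [-2.52, 2.52]. Speed limits (rad/s): [1.89, 1.89, 2.39, 2.39, 3.01, 3.01, 3.01].

INTERFACE

Orientations are given as [roll, pitch, yaw] about the fixed x, y, z axes, in that order (R = Rz(yaw) Ry(pitch) Rx(roll)).
In Python, from workcell import bot gives the robot as it stands.
- The arm moves only by the tool servo_tool, never from a script. Its argument "plan" is a list of rows, each a list of 7 numbers: the finger opening in cm, from 0 to 8.54, then the shift along the tool's x, y, z in cm, then the turn, a rotation vector about the tool's x, y, z in degrees. In form: [[fingers, x, y, z, wx, wy, wz], ...]. A call has 1 to 10 rows; each row is the pose to reach, as a shift and turn from the pose commanded when the call began, along the tool's axes at that moment; what a row does not reach only later rows make up. A row lasts 1/10 s, in which the tool goes at most 50 mm and 8.59 degrees, less where a joint would pass 70% of its speed; a pose out of reach is approached as far as the arm can. A call with a gripper value outside its range is refused whole. The fingers move at their own pace and stop on an object; "force" is the grip in N (left out, the last holds). Time passes only in rows, so rows that repeat a pose let the fingers close. It gives the time, the measured TCP pose, the force, the opening and the grip force at its end, in the units of the state.
- bot.observe(): the state, without advancing time (a new reading comes with each control period).
- bot.grab_frame(name): name is "scene" or "top"; returns a dict with "frame" (420x560x3 uint8, blue, green, red), "mtx" (3x3 intrinsics, pixels), "R" (3x3) and "t" (3): a world point X has camera coordinates R X + t. Camera axes: x right, y down, z forward; pixel columns grow to the right and rows downward; lengths in m; the calibration is good to about 2 mm. A picture is of the moment at which its call begins. There is no depth.
- bot.job_done(): hands the job in; it is judged then, once.
The state is a dict: "clock": time; "qpos": joint angles; "qd": joint speeds; "joint_efforts": joint torques, N m; "position": TCP position; "tool_rot": TCP orientation; "force": force on the tool from outside, world axes, zero at the start; "moment": the same for the moment, N m; "grip_width": finger opening in m; "finger_force": force on a finger pad.
Only numpy, scipy, OpenCV 4.12 (cv2) and the standard library are available. Lean on these libraries where they do the work, as an engineer would, in place of code of your own. Each camera call takes 0.05 s, during which the arm holds its last target. There are 200 camera calls.

## Working session

There is one attempt and no reset: what is moved stays moved. The work goes in short steps, Python scripts to look and compute and a tool call to move; the robot and the scene stay as the last step left them, time stands still between calls to the robot, and variables do not carry over. Pictures are saved under pics/ and viewed, at most 14 in all, crops included, and the job is handed in when it is done.

Besides the shell and the picture viewer there is one more tool, called after "Call:" as a command line: name --pt "numbers of a row" for each row, then --argument value for the rest. servo_tool: Moves the arm, as the interface text tells. Its arguments: {"type":"object","properties":{"plan":{"type":"array","items":{"type":"array","items":{"type":"number"}}},"force":{"type":"number"}},"required":["plan"]}

```bash
mkdir -p pics; python3 - <<'E'
from workcell import bot
import cv2,pickle
s=bot.observe();print(s)
for n in("scene","top"):
    d=bot.grab_frame(n);cv2.imwrite(f"pics/{n}0.png",d["frame"]);pickle.dump(d,open(f"{n}0.pkl","wb"));print(n,d["mtx"],d["R"],d["t"])
E
```

```text
{'clock': 0.0, 'qpos': array([-1.32920883,  0.52206065, -0.03628326,  1.60002626,  0.02121635,
        1.02110203, -0.1127624 ]), 'qd': array([ 0.00083586, -0.00048934, -0.00122477, -0.00034785, -0.00026508,
        0.00014431,  0.00012538]), 'joint_efforts': array([ 1.59200052e-03, -9.27130938e+01,  1.98069692e+00, -3.69906807e+01,
        1.79628131e-02,  8.56874714e-03,  2.59094463e-05]), 'position': array([0.19168231, 0.59450853, 0.23069064]), 'tool_rot': array([-3.14038765e+00,  1.23117497e-04,  2.82980346e+00]), 'force': array([-0.26376121, -0.09956563,  0.13331118]), 'moment': array([-0.06472815,  0.0241844 ,  0.01178082]), 'finger_force': 0.0, 'grip_width': 0.08553032075957168}
scene [[416.10008238   0.         286.88979591]
 [  0.         416.10008238 211.44567037]
 [  0.           0.           1.        ]] [[ 0.64610387  0.7631912   0.00943265]
 [ 0.6185027  -0.51629187 -0.59236569]
 [-0.44721828  0.38856388 -0.805614  ]] [-0.35721718 -0.26368797  1.14472174]
top [[540.8206337    0.         271.99711066]
 [  0.         540.8206337  211.21100686]
 [  0.           0.           1.        ]] [[-0.01302962 -0.99963981 -0.02346222]
 [-0.99612471  0.01501778 -0.08666038]
 [ 0.08698151  0.02224215 -0.9959616 ]] [0.06365635 0.47892621 1.43945814]
```

View pics/scene0.png

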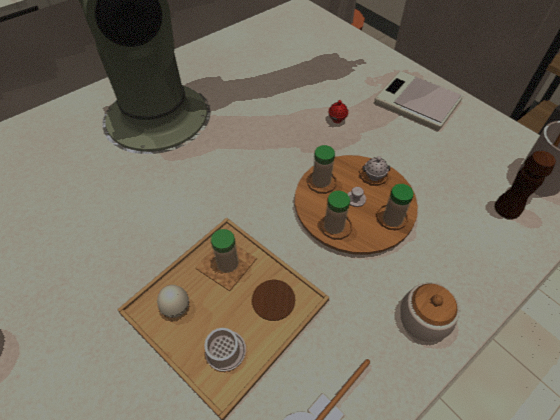

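View pics/top0.png

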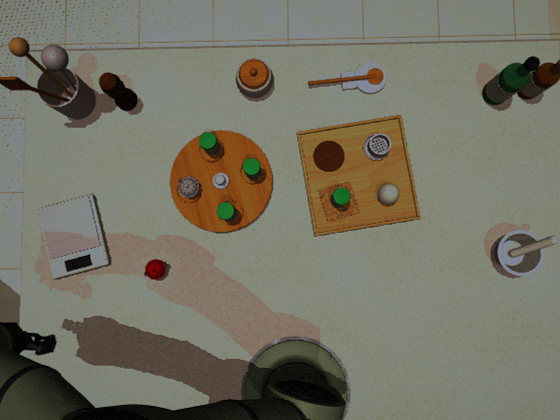

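Scene: the stray jar stands on the mat at scene (224,250), top (341,196). The press is at (224,348) / (377,147), the coaster at (273,299) / (329,156) and the egg timer at (173,302) / (388,195). There are two infuser candidates: the grey one in the Susan well at (376,170) / (189,187), and the red one on the table at (339,112) / (156,270). The grey steel one fits the description. I'll confirm with a crop and measure.

```bash
cat > h.py <<'E'
import numpy as np,cv2,pickle
def ray(d,uv):
    r=d["R"].T@np.linalg.solve(d["mtx"],[uv[0],uv[1],1.]);return -d["R"].T@d["t"],r
def plane(d,uv,z):
    o,r=ray(d,uv);return (o+r*(z-o[2])/r[2])
def proj(d,X):
    p=d["mtx"]@(d["R"]@np.asarray(X,float)+d["t"]);return p[:2]/p[2]
def blobs(m,amin=30):
    n,l,s,c=cv2.connectedComponentsWithStats(m.astype(np.uint8));return [(c[i],s[i,4]) for i in range(1,n) if s[i,4]>=amin]
def load(n):return pickle.load(open(n+".pkl","rb"))
E
python3 - <<'E'
from h import *
T=load("top0");S=load("scene0")
for n,d in(("T",T),("S",S)):
    h=cv2.cvtColor(d["frame"],cv2.COLOR_BGR2HSV)
    g=(h[...,0]>50)&(h[...,0]<80)&(h[...,1]>120)&(h[...,2]>40)
    for c,a in blobs(g):
        print(n,"green",c.round(1),a,plane(d,c,.024+.083 ).round(4),plane(d,c,.013+.083).round(4))
    # Susan disc / tray
    w=(h[...,0]>5)&(h[...,0]<22)&(h[...,1]>110)&(h[...,2]>60)
    cs,_=cv2.findContours(cv2.morphologyEx(w.astype(np.uint8),cv2.MORPH_CLOSE,np.ones((5,5))),cv2.RETR_EXTERNAL,cv2.CHAIN_APPROX_NONE)
    for c in cs:
        if cv2.contourArea(c)>4000:
            hu=cv2.convexHull(c);e=cv2.fitEllipse(hu);print(n,"wood",cv2.contourArea(c),np.round(e[0],1),np.round(e[1],1),plane(d,e[0],.024).round(4))
            print(" quad",[tuple(plane(d,p,.016)[:2].round(4)) for p in cv2.boxPoints(cv2.minAreaRect(c))], cv2.approxPolyDP(hu,12,True)[:,0].tolist())
    v=h[...,2]
    print(n,"hsv at coaster",h[156,329] if n=="T" else h[299,273])
a=cv2.resize(T["frame"][100:245,160:430],None,fx=2.9,fy=2.9,interpolation=cv2.INTER_CUBIC)
a=cv2.convertScaleAbs(a,alpha=1.6)
cv2.imwrite("pics/ctop.png",a[:600,:800])
a=cv2.resize(S["frame"][130:410,110:430],None,fx=2.14,fy=2.14,interpolation=cv2.INTER_CUBIC)
cv2.imwrite("pics/csc.png",cv2.convertScaleAbs(a,alpha=1.5)[:600,:800])
E
```

```text
T green [514.3  76.6] 363 [ 0.8102 -0.5727  0.107 ] [ 0.8139 -0.5775  0.096 ]
T green [207.5 140.1] 223 [0.659 0.219 0.107] [0.6614 0.2205 0.096 ]
T green [251.2 166.3] 226 [0.5887 0.1069 0.107 ] [0.5906 0.1076 0.096 ]
T green [341.1 196. ] 233 [ 0.5085 -0.1211  0.107 ] [ 0.5098 -0.1222  0.096 ]
T green [225.2 210.5] 233 [0.4758 0.1743 0.107 ] [0.4768 0.1755 0.096 ]
T wood 7637.5 [220.8 181. ] [101.7 102.3] [0.5639 0.195  0.024 ]
 quad [(np.float64(0.5684), np.float64(0.393)), (np.float64(0.7659), np.float64(0.1943)), (np.float64(0.5633), np.float64(0.0001)), (np.float64(0.3705), np.float64(0.1976))] [[218, 130], [250, 139], [272, 176], [261, 212], [224, 232], [190, 222], [170, 187], [179, 152]]
T wood 11062.0 [357.1 173.3] [112.9 230.9] [ 0.5789 -0.1745  0.024 ]
 quad [(np.float64(0.6985), np.float64(-0.0124)), (np.float64(0.7425), np.float64(-0.3048)), (np.float64(0.4555), np.float64(-0.3416)), (np.float64(0.4118), np.float64(-0.0544))] [[400, 115], [420, 217], [314, 235], [297, 132]]
T hsv at coaster [ 11 215  57]
S green [324.5 152.3] 207 [0.4677 0.1798 0.107 ] [0.4604 0.1879 0.0
[... 177 characters left out ...]
0.5085 -0.1228  0.107 ] [ 0.5019 -0.1198  0.096 ]
S wood 21224.5 [212.8 325.8] [166.7 257.9] [ 0.6044 -0.2232  0.024 ]
 quad [(np.float64(0.4578), np.float64(-0.3441)), (np.float64(0.3832), np.float64(-0.0125)), (np.float64(0.7312), np.float64(-0.0179)), (np.float64(0.7445), np.float64(-0.302))] [[227, 219], [328, 298], [220, 419], [118, 309]]
S wood 7395.5 [355.8 204.3] [ 97.1 123.1] [0.5763 0.1835 0.024 ]
 quad [(np.float64(0.5062), np.float64(0.0211)), (np.float64(0.3547), np.float64(0.2754)), (np.float64(0.6443), np.float64(0.369)), (np.float64(0.7433), np.float64(0.1202))] [[311, 167], [391, 167], [415, 196], [411, 229], [367, 254], [323, 242], [295, 206]]
S hsv at coaster [ 11 164  73]
```

View pics/ctop.png

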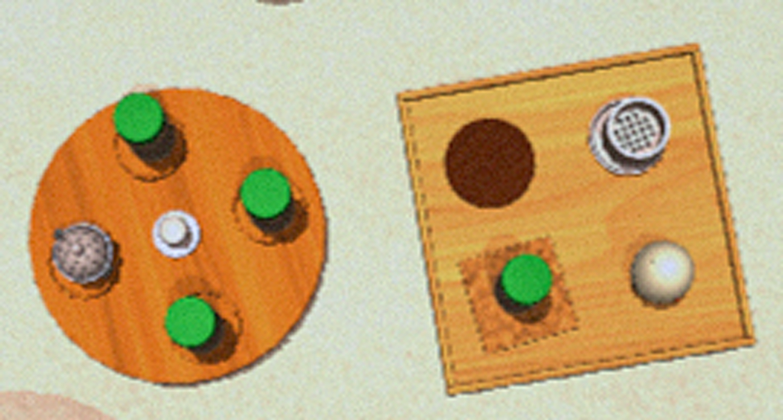

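View pics/csc.png

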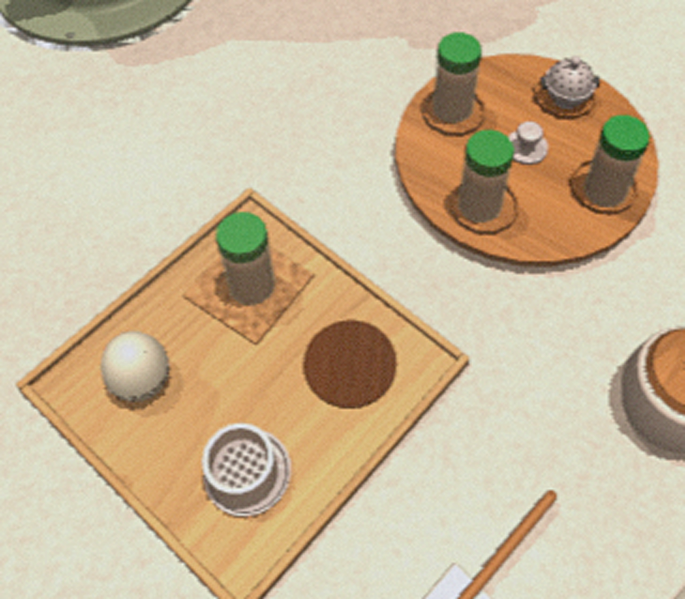

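The crops confirm it. The grey infuser is in the well, at ctop (84,252) and csc (571,85), and the red one stands apart on the table. The press rim is at ctop (638,130) and csc (240,458). One last measurement of the press, infuser and coaster before moving.

```bash
python3 - <<'E'
from h import *
T=load("top0");S=load("scene0")
def tri(a,b):
    (o1,r1),(o2,r2)=ray(T,a),ray(S,b)
    A=np.c_[r1,-r2];k=np.linalg.lstsq(A,o2-o1,rcond=None)[0]
    p,q=o1+k[0]*r1,o2+k[1]*r2;return ((p+q)/2).round(4),np.linalg.norm(p-q).round(4)
print("press",plane(T,(380,144.8),.057),plane(S,(222.1,344),.057),tri((380,144.8),(222.1,344)))
m=[]
for n,d,c in(("T",T,(189,187)),("S",S,(376.5,170))):
    h=cv2.cvtColor(d["frame"],cv2.COLOR_BGR2HSV);k=np.zeros(h.shape[:2],np.uint8);cv2.circle(k,tuple(int(x) for x in c),17,1,-1)
    g=((h[...,1]<75)&(k>0)).astype(np.uint8);g=cv2.morphologyEx(g,cv2.MORPH_OPEN,np.ones((3,3)))
    b=max(blobs(g),key=lambda x:x[1]);print(n,"inf",b,plane(d,b[0],.052));m.append(b[0])
    c=(329,156) if n=="T" else (273,299)
    k[:]=0;cv2.circle(k,c,28,1,-1)
    v=h[...,2]; g=((v<(85 if n=="T" else 100))&(k>0)).astype(np.uint8)
    b=max(blobs(g),key=lambda x:x[1]);print(n,"coaster",b,plane(d,b[0],.013))
print(tri(*m)); print("jar",tri((341.1,196),(222.4,238.5)))
E
```

```text
press [ 0.64909639 -0.23258962  0.057     ] [ 0.65488206 -0.23301256  0.057     ] (array([ 0.6514, -0.2331,  0.0485]), np.float64(0.0023))
T inf (array([188.27439024, 186.93292683]), np.int32(328)) [0.54541868 0.27855391 0.052     ]
T coaster (array([328.37931034, 155.95092838]), np.int32(754)) [ 0.62988371 -0.09909164  0.013     ]
S inf (array([377.04494382, 166.18539326]), np.int32(534)) [0.54235366 0.28380468 0.052     ]
S coaster (array([273.14479315, 299.91868759]), np.int32(1402)) [ 0.63225748 -0.10249225  0.013     ]
(array([0.5451, 0.278 , 0.0583]), np.float64(0.0015))
jar (array([ 0.5082, -0.1219,  0.1058]), np.float64(0.0015))
```

Call:
servo_tool --pt "8.5 0 0 -0.4 0 0 8" --pt "8.5 0 0 -0.8 0 0 16" --pt "8.5 0 0 -1.2 0 0 24" --pt "8.5 0 0 -1.2 0 0 32" --pt "8.5 0 0 -1.2 0 0 40" --pt "8.5 0 0 -1.2 0 0 48" --pt "8.5 0 0 -1.2 0 0 56" --pt "8.5 0 0 -1.2 0 0 64" --pt "8.5 0 0 -1.2 0 0 72.1" --pt "8.5 0 0 -1.2 0 0 72.1" --force 40

```text
clock: 1.1
position: [0.1915, 0.5947, 0.243]
tool_rot: [3.141, 0.001, 1.569]
force: [0.6, 1.0, 0.3]
grip_width: 0.0849
finger_force: 0.0
```

Call:
servo_tool --pt "8.5 -4 2.6 0 0 0 0" --pt "8.5 -8 5.2 0 0 0 0" --pt "8.5 -12 7.8 0 0 0 0" --pt "8.5 -16 10.4 0 0 0 0" --pt "8.5 -20 13 0 0 0 0" --pt "8.5 -24 16 0 0 0 0" --pt "8.5 -28 19 0 0 0 0" --pt "8.5 -32 22 0 0 0 0" --pt "8.5 -36 25 0 0 0 0" --pt "8.5 -40 28 0 0 0 0"

```text
clock: 2.1
position: [0.4728, 0.1932, 0.2434]
tool_rot: [3.141, -0.0, 1.577]
force: [1.4, 0.4, -0.5]
grip_width: 0.0851
finger_force: 0.0
```

Call:
servo_tool --pt "8.5 -4.4 1.9 0 0 0 0" --pt "8.5 -8.8 3.8 0 0 0 0" --pt "8.5 -13.2 5.6 0 0 0 0" --pt "8.5 -17.6 7.5 0 0 0 0" --pt "8.5 -22 9.3 0 0 0 0" --pt "8.5 -26.4 11 0 0 0 0" --pt "8.5 -30.8 13 0 0 0 0" --pt "8.5 -35.2 15 1 0 0 0" --pt "8.5 -39.6 16.6 3 0 0 0" --pt "8.5 -42.7 17.9 6 0 0 0"

```text
clock: 3.1
position: [0.652, -0.2354, 0.1835]
tool_rot: [3.14, 0.001, 1.575]
force: [0.6, 1.0, -0.1]
grip_width: 0.0853
finger_force: 0.0
```

Call:
servo_tool --pt "8.5 0 0 2 0 0 0" --pt "8.5 0 0 4 0 0 0" --pt "8.5 0 0 5 0 0 0" --pt "8.5 0 0 5 0 0 0" --pt "8.5 0 0 5 0 0 0"

```text
clock: 3.6
position: [0.6516, -0.2318, 0.1341]
tool_rot: [3.141, 0.0, 1.573]
force: [-0.3, -0.3, -0.2]
grip_width: 0.0852
finger_force: 0.0
```

Call:
servo_tool --pt "8.5 0 0 3 0 0 0" --pt "8.5 0 0 6 0 0 0" --pt "8.5 0 0 8.5 0 0 0" --pt "8.5 0 0 10 0 0 0" --pt "8.5 0 0 11 0 0 0" --pt "8.5 0 0 11 0 0 0" --pt "8.5 0 0 11 0 0 0"

```text
clock: 4.3
position: [0.6518, -0.2322, 0.0245]
tool_rot: [3.14, 0.0, 1.571]
force: [0.9, 0.0, 0.5]
grip_width: 0.0847
finger_force: 0.0
```

```bash
python3 - <<'E'
from h import *
from workcell import bot
d=bot.grab_frame("scene");t=bot.grab_frame("top")
a=cv2.resize(d["frame"][200:410,110:390],(400,300));b=cv2.resize(t["frame"][100:250,280:480],(400,300))
cv2.imwrite("pics/near1.png",cv2.convertScaleAbs(np.hstack([a,b]),alpha=1.5));print(bot.observe()["position"])
E
```

```text
[ 0.65189575 -0.23216235  0.0245963 ]
```

View pics/near1.png

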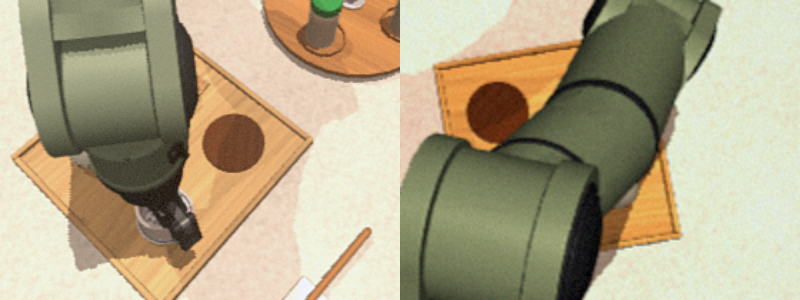

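The gripper straddles the press; its rim is visible at about (160,215) in the left panel, with the near finger at (190,230). The timer and jar are clear. Closing.

Call:
servo_tool --pt "5 0 0 0 0 0 0" --pt "5 0 0 0 0 0 0" --pt "5 0 0 0 0 0 0" --pt "5 0 0 0 0 0 0" --pt "5 0 0 0 0 0 0" --pt "5 0 0 0 0 0 0" --pt "5 0 0 0 0 0 0" --force 50

```text
clock: 5.1
position: [0.6516, -0.232, 0.0243]
tool_rot: [3.141, 0.0, 1.571]
force: [-2.1, 2.1, 9.6]
grip_width: 0.0561
finger_force: 52.8
```

Call:
servo_tool --pt "5 0 0 -0.7 0 0 0" --pt "5 0 0 -2 0 0 0" --pt "5 0 0 -3.5 0 0 0" --pt "5 0 0 -5 0 0 0" --pt "5 0 0 -6 0 0 0" --pt "5 3 -0.5 -6 0 0 0" --pt "5 6 -1 -6 0 0 0" --pt "5 9.5 -1.5 -6 0 0 0" --pt "5 12 -1.9 -6 0 0 0" --pt "5 13.1 -2.1 -6 0 0 0"

```text
clock: 6.1
position: [0.6302, -0.0977, 0.0839]
tool_rot: [3.141, -0.001, 1.574]
force: [0.8, 0.2, -3.1]
grip_width: 0.0563
finger_force: 54.1
```

Call:
servo_tool --pt "5 0 0 0 0 0 0" --pt "5 0 0 2 0 0 0" --pt "5 0 0 4 0 0 0" --pt "5 0 0 5 0 0 0" --pt "5 0 0 5.3 0 0 0" --pt "5 0 0 5.3 0 0 0"

```text
clock: 6.7
position: [0.6302, -0.1017, 0.0305]
tool_rot: [-3.142, 0.0, 1.571]
force: [0.4, -0.3, -1.8]
grip_width: 0.0559
finger_force: 54.1
```

Call:
servo_tool --pt "5 0 0 0.1 0 0 0" --pt "5 0 0 0.2 0 0 0" --pt "5 0 0 0.3 0 0 0" --pt "5 0 0 0.4 0 0 0" --pt "5 0 0 0.4 0 0 0"

```text
clock: 7.2
position: [0.6302, -0.1009, 0.0263]
tool_rot: [3.142, 0.0, 1.571]
force: [0.2, 0.6, -2.1]
grip_width: 0.0559
finger_force: 54.2
```

Call:
servo_tool --pt "5 0 0 0.1 0 0 0" --pt "5 0 0 0.2 0 0 0" --pt "5 0 0 0.2 0 0 0"

```text
clock: 7.5
position: [0.6303, -0.1009, 0.0262]
tool_rot: [3.141, -0.001, 1.571]
force: [-11.6, 3.5, 31.6]
grip_width: 0.0558
finger_force: 57.6
```

Call:
servo_tool --pt "5 0 0 -0.2 0 0 0" --pt "5 0 0 -0.2 0 0 0" --pt "8.5 0 0 -0.2 0 0 0" --pt "8.5 0 0 -0.2 0 0 0" --pt "8.5 0 0 -0.2 0 0 0" --pt "8.5 0 0 -0.2 0 0 0" --pt "8.5 0 0 -0.4 0 0 0"

```text
clock: 8.2
position: [0.63, -0.1009, 0.0281]
tool_rot: [-3.141, 0.0, 1.571]
force: [0.5, 0.2, 0.3]
grip_width: 0.0852
finger_force: 0.0
```

Call:
servo_tool --pt "8.5 0 0 -2 0 0 0" --pt "8.5 0 0 -5 0 0 0" --pt "8.5 0 0 -9 0 0 0" --pt "8.5 3 0 -12 0 0 0" --pt "8.5 7 -1 -15 0 0 0" --pt "8.5 12 -2 -15 0 0 0" --pt "8.5 17 -3 -15 0 0 0" --pt "8.5 21.5 -4.5 -15 0 0 0" --pt "8.5 26 -6 -15 0 0 0" --pt "8.5 30.5 -7.5 -15 0 0 0"

```text
clock: 9.2
position: [0.5541, 0.2059, 0.1786]
tool_rot: [3.141, -0.0, 1.571]
force: [1.5, 0.9, -0.4]
grip_width: 0.085
finger_force: 0.0
```

```bash
python3 - <<'E'
from h import *
from workcell import bot
d=bot.grab_frame("scene");t=bot.grab_frame("top")
pickle.dump(d,open("scene1.pkl","wb"));pickle.dump(t,open("top1.pkl","wb"))
p=proj(d,(.6515,-.234,.014));q=proj(t,(.6515,-.234,.014));print(p,q)
def crop(f,c,w,h,s):
    x,y=int(c[0])-w//2,int(c[1])-h//2;print("crop origin",x,y);return cv2.resize(f[y:y+h,x:x+w],None,fx=s,fy=s,interpolation=cv2.INTER_CUBIC)
a=crop(d["frame"],(255,320),160,160,2.5);b=crop(t["frame"],(360,165),160,160,2.5)
cv2.imwrite("pics/near2.png",cv2.convertScaleAbs(np.hstack([a,b]),alpha=1.5))
E
```

```text
[223.33270257 350.92134839] [377.72956124 147.21365516]
crop origin 175 240
crop origin 280 85
```

View pics/near2.png

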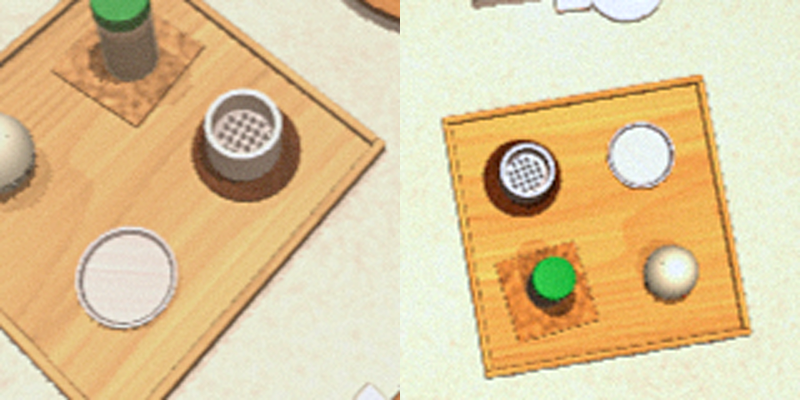

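Press upright on the coaster. The dish is empty, centred at crop (127,278), i.e. scene (225.8,351.2), and at top (376.4,147). The mat centre is at scene (226.4,263.8), top (338.8,201).

```bash
python3 - <<'E'
from h import *
T=load("top1");S=load("scene1")
for n,a,b,z in(("dish",(376.4,147),(225.8,351.2),.0165),("mat",(338.8,201),(226.4,263.8),.013)):print(n,plane(T,a,z).round(4),plane(S,b,z).round(4))
for n,d in(("T",T),("S",S)):
    h=cv2.cvtColor(d["frame"],cv2.COLOR_BGR2HSV);k=np.zeros(h.shape[:2],np.uint8);c=proj(d,(.652,-.233,.0165));cv2.circle(k,tuple(int(x) for x in c),27,1,-1)
    g=((h[...,1]<60)&(k>0)).astype(np.uint8)
    cs=max(cv2.findContours(g,0,cv2.CHAIN_APPROX_NONE)[0],key=cv2.contourArea);e=cv2.fitEllipse(cv2.convexHull(cs));print(n,e,plane(d,e[0],.0165).round(4))
E
```

```text
dish [ 0.6516 -0.23    0.0165] [ 0.6556 -0.2311  0.0165]
mat [ 0.5056 -0.1246  0.013 ] [ 0.5083 -0.1258  0.013 ]
T ((376.1413879394531, 146.59014892578125), (25.99815559387207, 26.626094818115234), 85.8289566040039) [ 0.6528 -0.2293  0.0165]
S ((225.09046936035156, 350.4577941894531), (38.868797302246094, 42.096256256103516), 45.220523834228516) [ 0.6537 -0.2313  0.0165]
```

Call:
servo_tool --pt "8.5 3 -0.4 0 0 0 0" --pt "8.5 6 -0.8 2 0 0 0" --pt "8.5 7.4 -1 4 0 0 0" --pt "8.5 7.4 -1 6 0 0 0" --pt "8.5 7.4 -1 6 0 0 0" --pt "8.5 7.4 -1 6 0 0 0"

```text
clock: 9.9
position: [0.5452, 0.2774, 0.1188]
tool_rot: [3.142, 0.0, 1.571]
force: [0.8, 0.4, 0.3]
grip_width: 0.0851
finger_force: 0.0
```

Call:
servo_tool --pt "8.5 0.2 0 3 0 0 0" --pt "8.5 0.2 0 5.5 0 0 0" --pt "8.5 0.2 0 7.5 0 0 0" --pt "8.5 0.2 0 8.5 0 0 0" --pt "8.5 0.2 0 8.8 0 0 0" --pt "8.5 0.2 0 8.8 0 0 0"

```text
clock: 10.5
position: [0.5455, 0.28, 0.0311]
tool_rot: [3.141, -0.0, 1.571]
force: [0.3, -0.0, -0.2]
grip_width: 0.0851
finger_force: 0.0
```

```bash
python3 - <<'E'
from h import *
from workcell import bot
d=bot.grab_frame("scene");print(bot.observe()["position"])
cv2.imwrite("pics/near3.png",cv2.convertScaleAbs(cv2.resize(d["frame"][110:250,280:440],None,fx=4,fy=4,interpolation=cv2.INTER_CUBIC),alpha=1.5))
for s in(-1,1):print(proj(d,(.545+s*.0275,.28,.052)))
E
```

```text
[0.54558117 0.2801644  0.03142026]
[368.10917106 160.93866789]
[385.67326717 174.45111015]
```

View pics/near3.png

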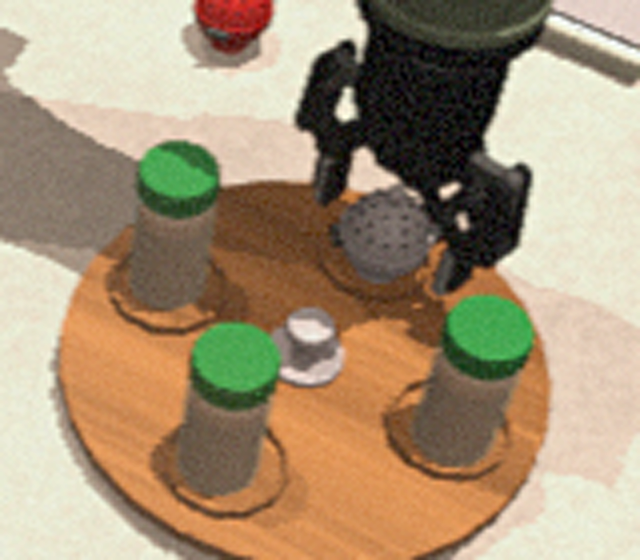

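The fingertips at (328,195) and (452,285) straddle the infuser ball at (383,236), which is about 2–3 mm toward −y. Correcting that and closing gently.

Call:
servo_tool --pt "8.5 -0.25 0 0 0 0 0" --pt "8.5 -0.25 0 0 0 0 0" --pt "4.8 -0.25 0 0 0 0 0" --pt "4.8 -0.25 0 0 0 0 0" --pt "4.8 -0.25 0 0 0 0 0" --pt "4.8 -0.25 0 0 0 0 0" --pt "4.8 -0.25 0 0 0 0 0" --pt "4.8 -0.25 0 0 0 0 0" --pt "4.8 -0.25 0 0 0 0 0" --force 30

```text
clock: 11.45
position: [0.545, 0.2777, 0.0307]
tool_rot: [3.142, -0.0, 1.571]
force: [-2.3, -1.4, 7.0]
grip_width: 0.0541
finger_force: 30.1
```

Call:
servo_tool --pt "4.8 0 0 -0.5 0 0 0" --pt "4.8 0 0 -1.5 0 0 0" --pt "4.8 0 0 -3.5 0 0 0" --pt "4.8 0 0 -6 0 0 0" --pt "4.8 0 0 -9 0 0 0" --pt "4.8 0 0 -12 0 0 0" --pt "4.8 0 0 -14.5 0 0 0" --pt "4.8 -2 0.5 -16 0 0 0" --pt "4.8 -5 1 -16 0 0 0" --pt "4.8 -8.5 1.8 -16 0 0 0"

```text
clock: 12.45
position: [0.5629, 0.1918, 0.1912]
tool_rot: [3.141, -0.001, 1.573]
force: [1.1, -0.4, -1.3]
grip_width: 0.0532
finger_force: 31.7
```

Call:
servo_tool --pt "4.8 -4.2 0.9 0 0 0 0" --pt "4.8 -8.4 1.8 0 0 0 0" --pt "4.8 -12.6 2.7 0 0 0 0" --pt "4.8 -16.8 3.6 0 0 0 0" --pt "4.8 -21 4.5 0 0 0 0" --pt "4.8 -25.2 5.4 0 0 0 0" --pt "4.8 -29.4 6.3 0 0 0 0" --pt "4.8 -33.6 7.2 0 0 0 0" --pt "4.8 -37.8 8.1 0 0 0 0" --pt "4.8 -40.5 8.7 0 0 0 0"

```text
clock: 13.45
position: [0.6494, -0.2169, 0.1909]
tool_rot: [-3.141, 0.002, 1.568]
force: [-0.5, 0.4, -0.3]
grip_width: 0.0537
finger_force: 31.7
```

```bash
python3 - <<'E'
from h import *
from workcell import bot
d=bot.grab_frame("scene");t=bot.grab_frame("top");o=bot.observe();print(o["position"],o["force"],o["grip_width"],o["clock"])
pickle.dump(d,open("scene2.pkl","wb"));pickle.dump(t,open("top2.pkl","wb"))
a=cv2.resize(d["frame"][130:410,130:430],(430,401),interpolation=cv2.INTER_CUBIC)
b=cv2.resize(t["frame"][110:250,160:290],(370,401),interpolation=cv2.INTER_CUBIC)
cv2.imwrite("pics/near4.png",cv2.convertScaleAbs(np.hstack([a,b]),alpha=1.5))
E
```

```text
[ 0.64906994 -0.21824876  0.19065953] [-0.38688568 -0.0543187  -0.5940615 ] 0.053975645123595865 13.55
```

View pics/near4.png

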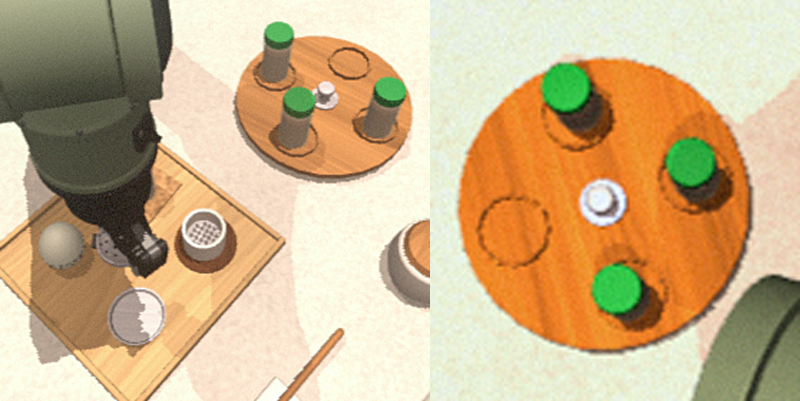

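```bash
python3 - <<'E'
from h import *
print("well",plane(load("top2"),(189.5,190.6),.031).round(4),plane(load("scene2"),(373.5,174),.031).round(4))
E
```

```text
well [0.5382 0.279  0.031 ] [0.5433 0.2761 0.031 ]
```

Call:
servo_tool --pt "4.8 -0.6 0.2 2 0 0 0" --pt "4.8 -1.2 0.4 4 0 0 0" --pt "4.8 -1.2 0.4 7 0 0 0" --pt "4.8 -1.2 0.4 10 0 0 0" --pt "4.8 -1.2 0.4 12 0 0 0" --pt "4.8 -1.2 0.4 12 0 0 0" --pt "4.8 -1.2 0.4 12 0 0 0"

```text
clock: 14.25
position: [0.6541, -0.2245, 0.0705]
tool_rot: [-3.141, 0.0, 1.571]
force: [-0.1, -0.0, 0.2]
grip_width: 0.0537
finger_force: 31.8
```

Call:
servo_tool --pt "4.8 -0.6 -0.1 1.5 0 0 0" --pt "4.8 -0.6 -0.1 3 0 0 0" --pt "4.8 -0.6 -0.1 4 0 0 0" --pt "4.8 -0.6 -0.1 4.6 0 0 0" --pt "4.8 -0.6 -0.1 4.9 0 0 0" --pt "4.8 -0.6 -0.1 5 0 0 0" --pt "4.8 -0.6 -0.1 5 0 0 0"

```text
clock: 14.95
position: [0.6534, -0.2304, 0.0205]
tool_rot: [3.141, 0.0, 1.571]
force: [0.3, -0.3, -0.6]
grip_width: 0.0536
finger_force: 31.8
```

Call:
servo_tool --pt "4.8 0 0 0.1 0 0 0" --pt "4.8 0 0 0.2 0 0 0" --pt "4.8 0 0 0.2 0 0 0"

```text
clock: 15.25
position: [0.6533, -0.2303, 0.0184]
tool_rot: [3.141, -0.0, 1.571]
force: [0.1, 0.1, -1.0]
grip_width: 0.0538
finger_force: 31.8
```

Call:
servo_tool --pt "4.8 0 0 0.1 0 0 0" --pt "4.8 0 0 0.1 0 0 0"

```text
clock: 15.45
position: [0.6534, -0.2304, 0.0178]
tool_rot: [3.141, -0.0, 1.571]
force: [-1.0, 0.2, 5.0]
grip_width: 0.054
finger_force: 32.3
```

Call:
servo_tool --pt "8.5 0 0 0 0 0 0" --pt "8.5 0 0 0 0 0 0" --pt "8.5 0 0 0 0 0 0" --pt "8.5 0 0 0 0 0 0" --pt "8.5 0 0 -0.5 0 0 0" --pt "8.5 0 0 -2 0 0 0" --pt "8.5 0 0 -5 0 0 0" --pt "8.5 0 0 -9 0 0 0" --pt "8.5 0 0 -13 0 0 0" --pt "8.5 0 0 -17 0 0 0"

```text
clock: 16.45
position: [0.6531, -0.2305, 0.1904]
tool_rot: [3.141, 0.0, 1.571]
force: [-0.0, 0.1, -0.3]
grip_width: 0.0852
finger_force: 0.0
```

Call:
servo_tool --pt "8.5 3 -4 -2 0 0 0" --pt "8.5 6 -8 -2 0 0 0" --pt "8.5 9 -12 -2 0 0 0" --pt "8.5 10.9 -14.6 -2 0 0 0" --pt "8.5 10.9 -14.6 -2 0 0 0" --pt "8.5 10.9 -14.6 1 0 0 0" --pt "8.5 10.9 -14.6 1 0 0 0"

```text
clock: 17.15
position: [0.5063, -0.1211, 0.1763]
tool_rot: [-3.139, -0.0, 1.572]
force: [-0.2, -0.5, 0.3]
grip_width: 0.0851
finger_force: 0.0
```

```bash
python3 - <<'E'
from h import *
from workcell import bot
d=bot.grab_frame("scene");t=bot.grab_frame("top");o=bot.observe();print(o["position"],o["force"],o["clock"])
a=cv2.resize(d["frame"][170:410,120:360],(400,400),interpolation=cv2.INTER_CUBIC)
b=cv2.resize(t["frame"][100:250,290:440],(400,400),interpolation=cv2.INTER_CUBIC)
cv2.imwrite("pics/near5.png",cv2.convertScaleAbs(np.hstack([a,b]),alpha=1.5))
E
```

```text
[ 0.50728402 -0.1219367   0.17809376] [-0.59467981 -0.04412642  0.31935315] 17.25
```

View pics/near5.png

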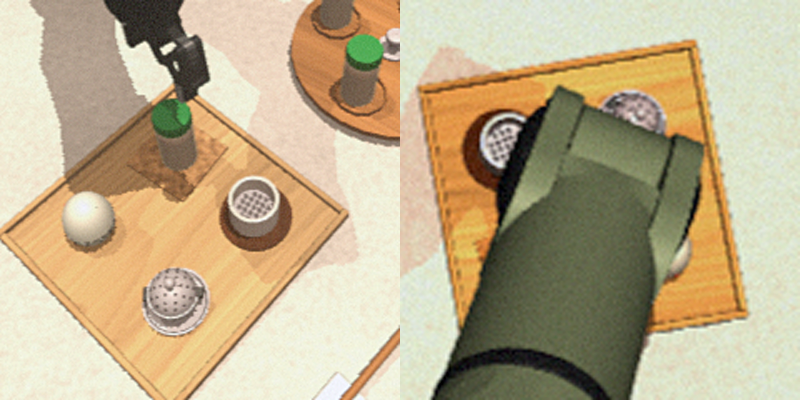

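The infuser stands upright in the dish, at left panel (175,297). The gripper is over the jar at (172,115). Descending onto it.

Call:
servo_tool --pt "8.5 0 0 2 0 0 0" --pt "8.5 0 0 5 0 0 0" --pt "8.5 0 0 8 0 0 0" --pt "8.5 0 0 11 0 0 0" --pt "8.5 0 0 12.5 0 0 0" --pt "8.5 0 0 13 0 0 0" --pt "8.5 0 0 13 0 0 0"

```text
clock: 17.95
position: [0.5076, -0.1219, 0.0478]
tool_rot: [3.141, 0.0, 1.571]
force: [0.4, -1.2, 0.1]
grip_width: 0.085
finger_force: 0.0
```

Call:
servo_tool --pt "4 0 0 0 0 0 0" --pt "4 0 0 0 0 0 0" --pt "4 0 0 0 0 0 0" --pt "4 0 0 0 0 0 0" --pt "4 0 0 0 0 0 0" --pt "4 0 0 0 0 0 0" --pt "4 0 0 0 0 0 0" --pt "4 0 0 0 0 0 0" --pt "4 0 0 0 0 0 0" --force 40

```text
clock: 18.85
position: [0.508, -0.1216, 0.0483]
tool_rot: [3.14, 0.0, 1.571]
force: [-0.1, 0.1, 9.7]
grip_width: 0.0449
finger_force: 33.6
```

Call:
servo_tool --pt "4 0 0 -0.5 0 0 0" --pt "4 0 0 -1.5 0 0 0" --pt "4 0 0 -4 0 0 0" --pt "4 0 0 -7 0 0 0" --pt "4 0 0 -10 0 0 0" --pt "4 0 0 -13 0 0 0" --pt "4 0 0 -16 0 0 0" --pt "4 0 0 -18 0 0 0" --pt "4 0 0 -18 0 0 0"

```text
clock: 19.75
position: [0.508, -0.1217, 0.2303]
tool_rot: [3.137, -0.0, 1.571]
force: [-0.4, -0.4, -3.1]
grip_width: 0.0448
finger_force: 36.0
```

```bash
python3 - <<'E'
from h import *
T=load("top2");S=load("scene2");out=[]
for n,d in(("T",T),("S",S)):
    c=proj(d,(.543,.279,.031));x,y=int(c[0])-22,int(c[1])-22
    f=cv2.resize(d["frame"][y:y+44,x:x+44],None,fx=9,fy=9,interpolation=cv2.INTER_CUBIC)
    h=cv2.cvtColor(d["frame"],cv2.COLOR_BGR2GRAY).astype(np.float32)
    bh=cv2.morphologyEx(h,cv2.MORPH_BLACKHAT,np.ones((5,5)))
    k=np.zeros(h.shape,np.uint8);cv2.circle(k,(int(c[0]),int(c[1])),18,1,-1)
    th=np.percentile(bh[k>0],85);m=((bh>th)&(k>0)).astype(np.uint8)
    l=max(range(1,(cc:=cv2.connectedComponentsWithStats(m,connectivity=8))[0]),key=lambda i:cc[2][i,4])
    p=np.argwhere(cc[1]==l)[:,::-1].astype(np.float32);e=cv2.fitEllipse(p)
    print(n,(x,y),len(p),np.round(e[0],1),np.round(e[1],1),plane(d,e[0],.031).round(4),plane(d,e[0],.0275).round(4))
    cv2.ellipse(f,((e[0][0]-x+.5)*9,(e[0][1]-y+.5)*9) and (((e[0][0]-x+.5)*9,(e[0][1]-y+.5)*9),(e[1][0]*9,e[1][1]*9),e[2]),(255,0,0),1)
    out.append(f)
cv2.imwrite("pics/well.png",cv2.convertScaleAbs(np.hstack(out),alpha=1.6))
E
```

```text
T (167, 166) 72 [187.2 189.2] [19.7 23.5] [0.5422 0.2853 0.031 ] [0.5427 0.2859 0.0275]
S (352, 151) 78 [373.8 172.4] [24.2 30.4] [0.5403 0.2804 0.031 ] [0.5386 0.2832 0.0275]
```

View pics/well.png

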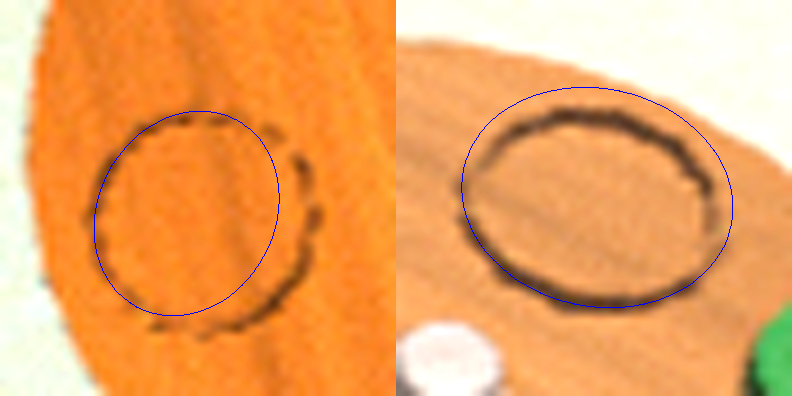

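The automatic ellipse fits are poor. Reading the dark ring directly from the crops gives its centre at top (189.2,190.4) and scene (372.9,173.7). The well is therefore at about (0.5405, 0.2785), with 8 mm clearance.

Call:
servo_tool --pt "4 3 0.2 -0.5 0 0 0" --pt "4 7 0.5 -0.5 0 0 0" --pt "4 11.5 0.9 -0.5 0 0 0" --pt "4 16 1.3 -0.5 0 0 0" --pt "4 20.5 1.7 -0.5 0 0 0" --pt "4 25 2 -0.5 0 0 0" --pt "4 29.5 2.4 -0.5 0 0 0" --pt "4 34 2.8 -0.5 0 0 0" --pt "4 38 3.1 -0.5 0 0 0" --pt "4 40 3.25 -0.5 0 0 0"

```text
clock: 20.75
position: [0.5383, 0.2823, 0.2313]
tool_rot: [-3.14, -0.0, 1.575]
force: [-0.1, -0.2, -2.3]
grip_width: 0.0452
finger_force: 35.9
```

Call:
servo_tool --pt "4 0 0 0 0 0 0" --pt "4 0 0 2 0 0 0" --pt "4 0 0 5 0 0 0" --pt "4 0 0 8 0 0 0" --pt "4 0 0 11 0 0 0" --pt "4 0 0 13 0 0 0" --pt "4 0 0 14.5 0 0 0" --pt "4 0 0 15 0 0 0" --pt "4 0 0 15 0 0 0" --pt "4 0 0 15 0 0 0"

```text
clock: 21.75
position: [0.5399, 0.2785, 0.0832]
tool_rot: [3.141, -0.001, 1.571]
force: [-0.3, -0.9, -0.9]
grip_width: 0.0454
finger_force: 36.0
```

```bash
python3 - <<'E'
from h import *
from workcell import bot
d=bot.grab_frame("scene");o=bot.observe();print(o["position"],o["force"],o["clock"])
cv2.imwrite("pics/near6.png",cv2.convertScaleAbs(cv2.resize(d["frame"][120:240,310:430],None,fx=5,fy=5,interpolation=cv2.INTER_CUBIC),alpha=1.5))
E
```

```text
[0.53995896 0.27868028 0.08331977] [ 0.02037858 -0.28956383 -1.50100452] 21.8
```

View pics/near6.png

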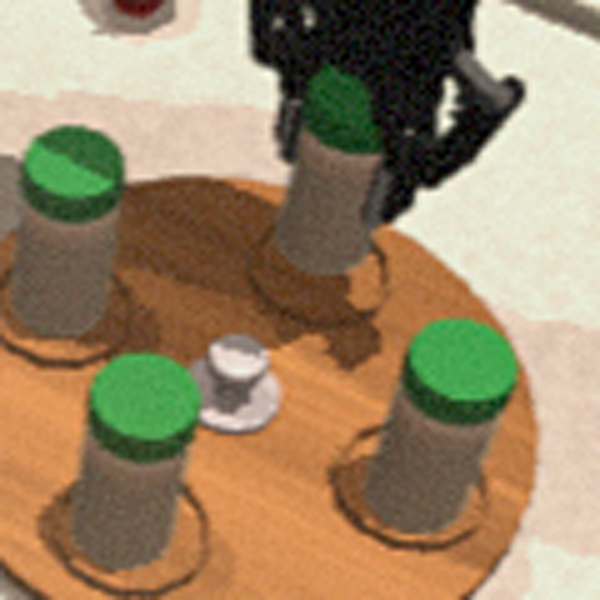

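The jar hangs upright above the well: its base is at (322,253), and the well ring is centred at (320,282), directly below. Lowering.

Call:
servo_tool --pt "4 0 0 0.6 0 0 0" --pt "4 0 0 1.2 0 0 0" --pt "4 0 0 1.7 0 0 0" --pt "4 0 0 2.0 0 0 0" --pt "4 0 0 2.1 0 0 0" --pt "4 0 0 2.2 0 0 0" --pt "4 0 0 2.2 0 0 0"

```text
clock: 22.5
position: [0.5394, 0.2786, 0.0603]
tool_rot: [3.142, -0.0, 1.571]
force: [-1.2, 0.2, -1.9]
grip_width: 0.0453
finger_force: 36.0
```

Call:
servo_tool --pt "4 0 0 0.1 0 0 0" --pt "4 0 0 0.2 0 0 0" --pt "4 0 0 0.2 0 0 0"

```text
clock: 22.8
position: [0.5398, 0.2786, 0.0593]
tool_rot: [3.141, -0.001, 1.571]
force: [-2.7, -1.1, 12.6]
grip_width: 0.0451
finger_force: 37.3
```

Call:
servo_tool --pt "4 0 0 -0.1 0 0 0" --pt "8.5 0 0 -0.1 0 0 0" --pt "8.5 0 0 -0.1 0 0 0" --pt "8.5 0 0 -0.1 0 0 0" --pt "8.5 0 0 -0.1 0 0 0" --pt "8.5 0 0 -0.2 0 0 0" --pt "8.5 0 0 -2 0 0 0" --pt "8.5 0 0 -5 0 0 0" --pt "8.5 0 0 -8.5 0 0 0" --pt "8.5 0 0 -12 0 0 0"

```text
clock: 23.8
position: [0.5393, 0.2783, 0.1795]
tool_rot: [-3.141, 0.0, 1.571]
force: [0.4, -0.1, 0.8]
grip_width: 0.0853
finger_force: 0.0
```

Call:
servo_tool --pt "8.5 -4 0.9 -2 0 0 0" --pt "8.5 -8 1.9 -2 0 0 0" --pt "8.5 -12 2.8 -2 0 0 0" --pt "8.5 -16 3.8 -2 0 0 0" --pt "8.5 -20.5 4.8 -2 0 0 0" --pt "8.5 -25 5.9 -2 0 0 0" --pt "8.5 -29.5 7 -2 0 0 0" --pt "8.5 -34 8.2 -2 0 0 0" --pt "8.5 -38 9 -1 0 0 0" --pt "8.5 -38 9 1 0 0 0"

```text
clock: 24.8
position: [0.6303, -0.1085, 0.1694]
tool_rot: [3.139, 0.003, 1.564]
force: [-0.2, 0.6, -0.4]
grip_width: 0.0847
finger_force: 0.0
```

```bash
python3 - <<'E'
from h import *
from workcell import bot
d=bot.grab_frame("scene");t=bot.grab_frame("top");o=bot.observe();print(o["position"],o["force"],o["clock"])
pickle.dump(d,open("scene3.pkl","wb"));pickle.dump(t,open("top3.pkl","wb"))
a=cv2.resize(d["frame"][130:410,130:430],(450,420),interpolation=cv2.INTER_CUBIC)
b=cv2.resize(t["frame"][120:260,160:276],(348,420),interpolation=cv2.INTER_CUBIC)
cv2.imwrite("pics/near7.png",cv2.convertScaleAbs(np.hstack([a,b]),alpha=1.5))
E
```

```text
[ 0.62840093 -0.10225112  0.16618358] [-0.95088668  0.80433701 -0.55846206] 24.9
```

View pics/near7.png

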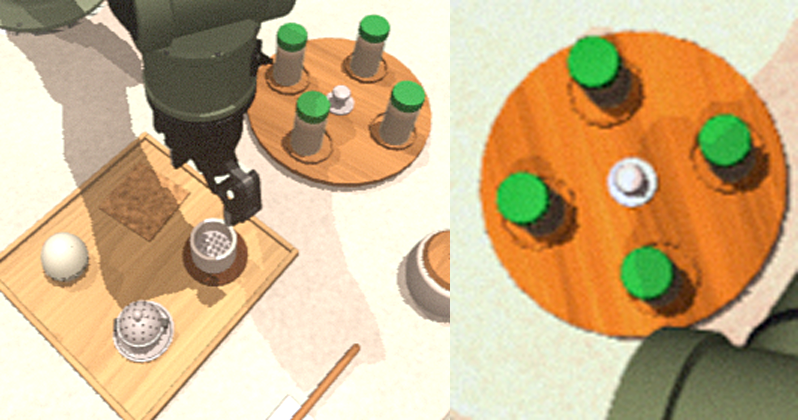

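The jar stands in the well and all four jars are upright. The mat is free, and the press is under the gripper at (213,245). Descending on the press.

Call:
servo_tool --pt "8.5 0 0 0 0 0 0" --pt "8.5 0 0 2 0 0 0" --pt "8.5 0 0 5 0 0 0" --pt "8.5 0 0 8 0 0 0" --pt "8.5 0 0 10 0 0 0" --pt "8.5 0 0 10 0 0 0"

```text
clock: 25.5
position: [0.6288, -0.0998, 0.067]
tool_rot: [-3.139, -0.001, 1.573]
force: [0.2, 0.6, 0.1]
grip_width: 0.0852
finger_force: 0.0
```

Call:
servo_tool --pt "8.5 -0.1 0.1 1.5 0 0 0" --pt "8.5 -0.1 0.1 3 0 0 0" --pt "8.5 -0.1 0.1 4 0 0 0" --pt "8.5 -0.1 0.1 4 0 0 0" --pt "5 -0.1 0.1 4 0 0 0" --pt "5 -0.1 0.1 4 0 0 0" --pt "5 -0.1 0.1 4 0 0 0" --pt "5 -0.1 0.1 4 0 0 0" --pt "5 -0.1 0.1 4 0 0 0" --pt "5 -0.1 0.1 4 0 0 0" --force 50

```text
clock: 26.5
position: [0.631, -0.1026, 0.0292]
tool_rot: [3.141, 0.0, 1.571]
force: [-1.4, 0.6, 5.6]
grip_width: 0.0557
finger_force: 53.4
```

Call:
servo_tool --pt "5 0 0 -0.5 0 0 0" --pt "5 0 0 -1.5 0 0 0" --pt "5 0 0 -3 0 0 0" --pt "5 0 0 -4.5 0 0 0" --pt "5 -0.5 -3 -5 0 0 0" --pt "5 -1 -6 -5 0 0 0" --pt "5 -1.7 -9 -5 0 0 0" --pt "5 -2.2 -11.5 -5 0 0 0" --pt "5 -2.35 -12.5 -5 0 0 0" --pt "5 -2.35 -12.5 -5 0 0 0"

```text
clock: 27.5
position: [0.5053, -0.1263, 0.0794]
tool_rot: [3.141, -0.0, 1.57]
force: [-0.1, -0.5, -2.5]
grip_width: 0.0559
finger_force: 54.3
```

Call:
servo_tool --pt "5 0 0 0 0 0 0" --pt "5 0 0 1.5 0 0 0" --pt "5 0 0 3 0 0 0" --pt "5 0 0 4 0 0 0" --pt "5 0 0 4.5 0 0 0" --pt "5 0 0 4.5 0 0 0" --pt "5 0 0 4.5 0 0 0"

```text
clock: 28.2
position: [0.506, -0.1261, 0.0336]
tool_rot: [3.141, 0.0, 1.571]
force: [0.7, -0.0, -3.7]
grip_width: 0.0563
finger_force: 54.3
```

Call:
servo_tool --pt "5 0 0 0.1 0 0 0" --pt "5 0 0 0.2 0 0 0" --pt "5 0 0 0.3 0 0 0" --pt "5 0 0 0.35 0 0 0" --pt "5 0 0 0.35 0 0 0"

```text
clock: 28.7
position: [0.5057, -0.126, 0.0298]
tool_rot: [-3.142, 0.0, 1.571]
force: [-0.5, -0.4, -3.7]
grip_width: 0.0559
finger_force: 54.3
```

Call:
servo_tool --pt "5 0 0 0.1 0 0 0" --pt "5 0 0 0.15 0 0 0" --pt "5 0 0 0.15 0 0 0"

```text
clock: 29.0
position: [0.5058, -0.126, 0.0291]
tool_rot: [3.141, -0.0, 1.571]
force: [-5.4, 1.6, 21.8]
grip_width: 0.0558
finger_force: 56.9
```

Contact. Release, rise and move clear.

Call:
servo_tool --pt "5 0 0 -0.1 0 0 0" --pt "5 0 0 -0.1 0 0 0" --pt "8.5 0 0 -0.1 0 0 0" --pt "8.5 0 0 -0.1 0 0 0" --pt "8.5 0 0 -0.1 0 0 0" --pt "8.5 0 0 -0.1 0 0 0" --pt "8.5 0 0 -1 0 0 0" --pt "8.5 0 0 -4 0 0 0" --pt "8.5 0 0 -8 0 0 0" --pt "8.5 0 0 -12 0 0 0"

```text
clock: 30.0
position: [0.5052, -0.1261, 0.1501]
tool_rot: [-3.141, 0.0, 1.571]
force: [0.4, -0.2, 0.0]
grip_width: 0.0851
finger_force: 0.0
```

Call:
servo_tool --pt "8.5 -2 0 -4 0 0 0" --pt "8.5 -5 0 -8 0 0 0" --pt "8.5 -9.5 0 -11 0 0 0" --pt "8.5 -14 0 -11 0 0 0" --pt "8.5 -18.5 0 -11 0 0 0" --pt "8.5 -23 0 -11 0 0 0" --pt "8.5 -27.5 0 -11 0 0 0" --pt "8.5 -31 0 -11 0 0 0" --pt "8.5 -31 0 -11 0 0 0" --pt "8.5 -31 0 -11 0 0 0"

```text
clock: 31.0
position: [0.5052, -0.4365, 0.2584]
tool_rot: [-3.141, -0.0, 1.57]
force: [0.1, 1.4, 0.1]
grip_width: 0.0853
finger_force: 0.0
```

```bash
python3 - <<'E'
from h import *
from workcell import bot
d=bot.grab_frame("scene");t=bot.grab_frame("top");o=bot.observe();print(o["position"],o["force"],o["clock"])
a=cv2.resize(d["frame"][130:410,120:420],(390,364),interpolation=cv2.INTER_CUBIC)
b=cv2.resize(t["frame"][100:250,270:430],(400,364),interpolation=cv2.INTER_CUBIC)
cv2.imwrite("pics/near8.png",cv2.convertScaleAbs(np.hstack([a,b]),alpha=1.5))
h=cv2.cvtColor(t["frame"],cv2.COLOR_BGR2HSV)
g=(h[...,0]>50)&(h[...,0]<80)&(h[...,1]>120)&(h[...,2]>40)
for c,_ in blobs(g):print(c.round(1))
E
```

```text
[ 0.50611081 -0.43496892  0.25863843] [1.06431008 1.26172625 0.54878759] 31.1
[514.6  76.7]
[207.6 140.1]
[251.2 166.4]
[183.9 185.7]
[225.3 210.7]
```

View pics/near8.png

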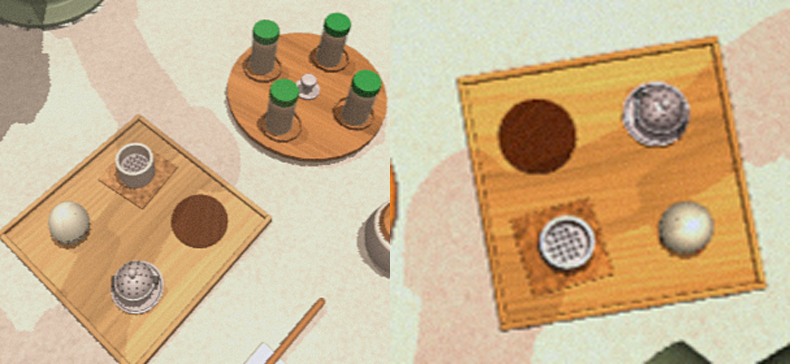

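The final view shows everything in place. The press sits upright on the mat at (566,243), about 1 mm off centre after parallax. The infuser is upright in the dish at (656,112), the jar is in its well, the other three caps are unmoved to within about 0.2 px, and the arm is clear. Handing in.

```bash
python3 -c "
from workcell import bot
print(bot.job_done())"
```

```text
the job is handed in; nothing more can be done
None
```

I put the stray jar back in its well, the infuser in the drip dish and the press base on the cork mat, all upright in the last camera view with the other three jars unmoved, and handed the job in at about 31 s; no verdict came back.

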